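Jack up the end of a sample stage and hold it

ROBOT

A 6-joint arm with a two-finger parallel gripper is mounted at the origin on the work surface. World frame = base frame: x ahead of the robot, y to its left, z up, the work surface at z = 0. Lengths are in m, angles in rad, forces in N, time in s.
With the tool pointing down it reaches from about 0.375 to 0.925 m from the base axis. Payload 5.7 kg.
Tool frame: the origin (TCP) lies midway between the tips of the shut fingers; the grasp point (between the pads) lies bot.grip_point_offset behind it (bot.grip_point_offset is the distance from the TCP to the grasp point, in m); z points along the fingers, y is the line along which they close (so a half turn about z gives the same grasp; the last joint's range is limited). The gripper opens to 85 mm and grips with 20 to 120 N. Pads are 22 mm wide; open, the fingers measure 114 mm over their backs; the gripper's body (76 mm by 85 mm) begins 54 mm behind the grasp point. The pads swing forward as they close: fully open they stand 13 mm farther back than shut.
Start: joints at [-1.351, 0.359, 1.51, -0, 1.272, -0.115], TCP at [0.197, -0.567, 0.231] pointing down, gripper open.
Joint ranges: [-2.97, 2.97], [-1.01, 2.36], [0.21, 2.38], [-0.96, 4.11], [0.2, 2.71], [-2.98, 2.98]. Speed limits (rad/s): [2.39, 2.39, 3.14, 3.14, 3.14, 3.14].

INTERFACE

Orientations are given as [roll, pitch, yaw] about the fixed x, y, z axes, in that order (R = Rz(yaw) Ry(pitch) Rx(roll)).
In Python, from cell import bot gives the robot as it stands. Calls block until the motion is done:
- bot.movep(position, orientation): joint-space move of the TCP to a pose.
- bot.move_linear(position, rate=0.15, frame=None, f_stop=None): straight line of the TCP; frame=None keeps the orientation; rate is the mean speed in m/s. With f_stop (N) it stops when the force on the tool has changed by that much, and returns True; else False.
- bot.move_j(angles): joint-space move.
- bot.grip(opening, force=None): finger opening in m; force is the grip in N (None keeps the last); returns when the fingers have stopped.
- bot.sleep(seconds).
- bot.inverse_kinematics(position, orientation): joint angles nearest the present ones, or None.
- bot.grab_frame(name): name is "scene" or "side" or "wrist"; returns (picture, depth): 480x640x3 uint8, blue, green, red; 480x640 float32, m along the optical axis (not along the pixel's ray), 0 where there is no reading.
- bot.get_calibration(name): a dict with "fovy" (degrees; the focal length in pixels is half the picture's height over the tangent of half this angle, whatever the lens; pixels are square), "cx", "cy" (the principal point, pixels), "k1" (the pictures are not rectified: a ray, as slopes to the right and down, at radius r is drawn at 1 + k1 r^2 times it, then the intrinsics apply), "eye" and "attitude" of the camera in the world. Camera axes: x right, y up, looking along -z (the intrinsics and any distortion apply to the point x, -y, -z); pixel columns grow to the right and rows downward; lengths in m; the calibration is good to about 2 mm. A picture is of the moment at which its call begins: read the wrist's pose just before it. get_calibration takes no time and is no camera call; for the wrist camera it gives the pose at the moment of the call.
A pose or a line that the arm cannot do raises bot.PlanningError and nothing moves.
- bot.sign_off(): hands the job in; it is judged then, once.
Trained networks look in the newest picture that a camera, given by its name, has taken for a name from the list of things; names that differ only in an ending like _2 or _b are one class to them, and where a whole thing is asked for, a point or a joint stands for the part that bears it (a point fixed in the world has none). Each returns a list of dicts, best first, with "conf" (0 to 1); they miss things now and then, are a little off and sometimes report something else, mostly with a low value. They report only what shows in the picture. A call takes as long as a camera call. They do not tell look-alikes from the thing itself.
- bot.regions_of(camera, target): "region" (480x640 bool, what is visible of it) and "rect" ([left, top, right, bottom] in pixels, round what is visible of it).
Readings, each from a call of its own:
- bot.read_t(): time.
- bot.read_joint_positions(): joint angles.
- bot.read_qvel(): joint speeds.
- bot.read_tau(): joint torques, N m.
- bot.read_position(): TCP position.
- bot.read_eef_rot(): TCP orientation.
- bot.read_ft_force(): force on the tool from outside, world axes, zero at the start.
- bot.read_moment(): the same for the moment, N m.
- bot.read_opening(): finger opening in m.
- bot.read_grasp_force(): force on a finger pad.
Only numpy, scipy, OpenCV 4.12 (cv2) and the standard library are available. Lean on these libraries where they do the work, as an engineer would, in place of code of your own. Each camera call takes 0.05 s, during which the arm holds its last target. There are 200 camera calls.

TASK

Set the little red ratchet jack upright on the bench with its saddle centred under the yellow-marked lift point at the end of the sample stage. Then pump its handle, letting it all the way up between strokes, until the levelling foot at that end hangs at least 10 mm clear of its pad, and finish with the handle pressed down to its stop and held there. Lift the stage only with the jack and leave the other things on the bench alone.

Things in the scene. Friction and masses are not known exactly. Their poses are not given: they have to be found in the camera images.
- jack: Loose ratchet jack, 0.9 kg: steel base plate 165 x 64 x 8 mm, two red upright cheeks (36 mm wide over both, tops 58 mm up), round saddle on a rack bar, lever handle. Origin: on the bench under the saddle's axis. +x points from handle to saddle end, z up. Base x from -125 to +40 mm, cheeks x from -80 to +24 mm. Wholly on the bench its origin's height is 0.
- jack_grip (a point): Where to grip the jack across its 36 mm wide cheeks (along its y) from above: jack frame (-50, 0, 38) mm, 38 mm above the bench. The handle passes up between the cheeks here: at this place its top is 53 mm above the bench, and 37 mm further to the rear 80 mm. Axes as jack.
- jack_saddle (a point): Centre of the saddle's top face, jack frame (0, 0, 68) mm with the jack lowered, as at the start; it rises up to 34 mm. The saddle is a steel disc with a rubber top, 38 mm across.
- handle_grip (a point): Point on the axis of the black rubber handle grip (round, 18 mm thick, 95 to 181 mm from the pivot), 140 mm from the pivot. The pivot pin lies along the jack's y at jack frame (-44.5, 0, 40) mm; the handle swings in the jack's x-z plane. Handle up: this point is at jack frame (-158, 0, 121) mm; down: (-184, 0, 43) mm. It need not be gripped: press it down from above and it follows back up.
- jack_handle (a joint): Handle angle, rad: 0 = up (0.62 above level), stop at 0.60 = down. A spring lifts it when let go. Pressing at the grip takes about 3 N empty, 5 to 12 N loaded. A full downstroke raises the saddle about 13 mm; as the handle comes up it sinks back to the last 8 mm notch and stays. Let the handle back to within 0.05 of 0 to catch the next notch. Two full strokes are needed.
- stage: Sample stage, 6 kg: aluminium beam 455 x 130 mm, underside 42 mm up, end block at the lug 102 mm high, white sample plate (195 mm high) 195 to 385 mm along. It stands on a near foot and two far feet 470 mm along, about which it tips up. Origin: on the bench under the lift point; +x runs along the stage, z up. The jack goes in from the -x side, its +x along this +x.
- lift_point (a point): Centre of the underside of the rubber lift pad (24 mm across), 74 mm above the bench at the start, 6 mm above the lowered saddle. It is under a dark lug 34 mm wide and 10 mm thick reaching 16 mm past it to -x; a yellow disc with a black arrowhead on the lug, 15 mm above, marks the point. The lug's bracket and beam begin 35 mm along +x. Axes as stage.
- stage_foot (a point): Centre of the underside of the near levelling foot (steel disc, 36 mm across), 75 mm along the stage's +x from the lift point. At the start it stands on a fixed steel pad 4 mm thick, so at a height of 4 mm.
- screwdriver: Yellow-handled screwdriver, 200 mm long, lying on the bench: leave alone.
- sample_holder: Spare white sample holder plate, 75 x 110 x 8 mm, with dark tiles and copper clips, lying on the bench: leave alone.
- jar: Small amber glass jar with a metal cap, 48 mm across, 55 mm high: leave alone.
There are look-alikes about, which are no part of the job. Of the things that look like the jack, the smallest one is meant.

How it is judged:
By the outcome, as a careful person would: the job done as asked, in the order asked, and still so for the second after the job is handed in, while the arm keeps its last pose, push and grip.
It also fails if it takes over 58 s, if anything falls off the work surface, if the arm or the gripper's body presses on something with over 40 N, if the wrist force passes 120 N, or if a joint passes its speed limit or range.

## Working session

There is one attempt and no reset: what is moved stays moved. The work goes in short steps, each a Python script; the robot and the scene stay as the last script left them, time stands still between calls to the robot, and variables do not carry over. Pictures are saved under pics/ and viewed, at most 10 in all, crops included, and the job is handed in when it is done.

```bash
ls; mkdir -p pics
python3 - <<'E'
from cell import bot
import cv2,numpy as np
for c in ("scene","side"):
    p,d=bot.grab_frame(c); cv2.imwrite(f"pics/{c}0.png",p); np.save(f"{c}0.npy",d)
    print(c,bot.get_calibration(c))
    for t in ("jack","stage","jack_handle","jack_saddle","lift_point"):
        print(t,[(round(r["conf"],2),[int(v) for v in r["rect"]]) for r in bot.regions_of(c,t)])
print(bot.read_t(),bot.grip_point_offset)
E
```

```text
pics
scene {'fovy': 53.37502891991832, 'cx': 313.3343438112854, 'cy': 245.69690395749654, 'k1': -0.04942210789392623, 'eye': array([ 0.83864566, -0.76982689,  0.79653637]), 'attitude': array([ 0.89839123, -0.020878  ,  0.51661378])}
jack [(0.66, [126, 226, 212, 403]), (0.63, [381, 200, 460, 285]), (0.59, [251, 159, 342, 215])]
stage [(0.78, [200, 290, 376, 479]), (0.74, [381, 199, 457, 286])]
jack_handle [(0.77, [291, 159, 341, 183]), (0.74, [410, 198, 460, 255]), (0.7, [164, 227, 215, 342])]
jack_saddle [(0.77, [139, 333, 163, 361]), (0.69, [395, 250, 410, 260])]
lift_point [(0.89, [196, 292, 375, 480])]
side {'fovy': 54.453605067009654, 'cx': 324.74222914190904, 'cy': 247.53964689648362, 'k1': -0.11364532348433258, 'eye': array([-0.01406831,  0.71539759,  0.79615445]), 'attitude': array([ 0.90776885, -0.02154663, -2.5623254 ])}
jack [(0.84, [286, 308, 420, 479]), (0.78, [155, 262, 262, 319])]
stage []
jack_handle [(0.92, [281, 306, 375, 429]), (0.86, [156, 272, 222, 291]), (0.25, [233, 265, 248, 280])]
jack_saddle [(0.64, [374, 413, 411, 443]), (0.57, [233, 267, 248, 284])]
lift_point [(0.81, [289, 137, 396, 242])]
0.6 0.0187
```

View pics/scene0.png

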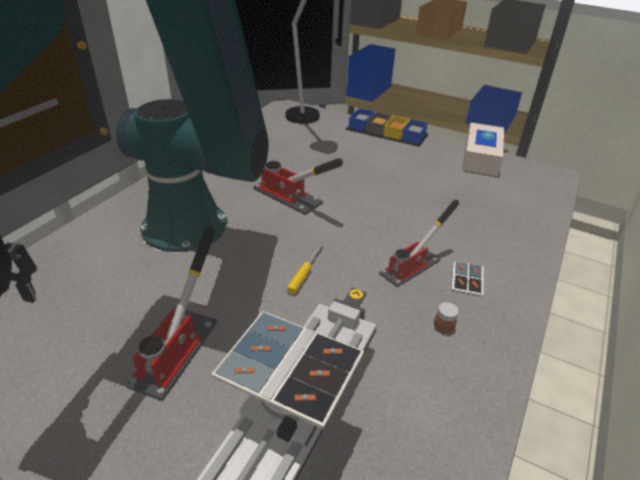

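View pics/side0.png

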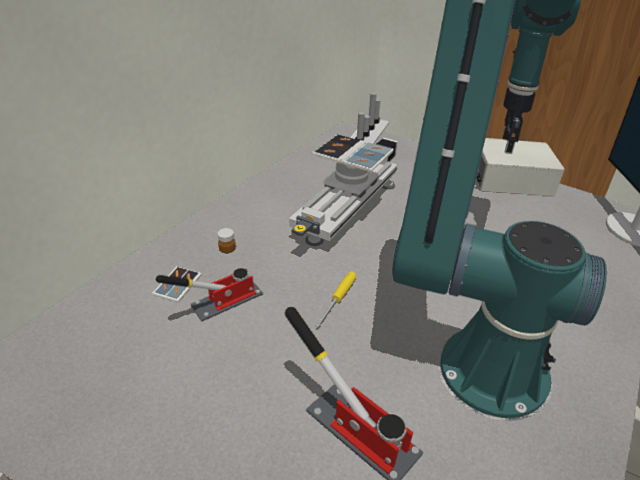

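The scene view shows the stage with its yellow lift disc at (356,295). There are three jacks, at (405,260), (285,185) and (165,360). The jack at (405,260), beside the sample holder, shows up in the side view at (230,290). I'll measure all three to find the smallest.

```bash
cat > h.py <<'E'
import numpy as np,cv2
from scipy.spatial.transform import Rotation as Ro
def deproj(cal,d,mask):
    """world points (n,3) and pixels of the masked pixels that have depth"""
    f=240/np.tan(np.radians(cal["fovy"])/2)
    v,u=np.nonzero(mask&(d>0)); z=d[v,u]
    K=np.array([[f,0,cal["cx"]],[0,f,cal["cy"]],[0,0,1]])
    s=cv2.undistortPoints(np.c_[u,v].astype(np.float64)[:,None],K,np.array([cal["k1"],0,0,0,0.]))[:,0]
    P=np.c_[s[:,0]*z,-s[:,1]*z,-z]
    return P@Ro.from_euler("xyz",cal["attitude"]).as_matrix().T+cal["eye"],np.c_[u,v]
def box(rect,pad=0):
    m=np.zeros((480,640),bool); l,t,r,b=rect; m[t-pad:b+pad,l-pad:r+pad]=1; return m
def red(p):
    h=cv2.cvtColor(p,cv2.COLOR_BGR2HSV); return ((h[...,0]<8)|(h[...,0]>172))&(h[...,1]>150)&(h[...,2]>60)
def yellow(p):
    h=cv2.cvtColor(p,cv2.COLOR_BGR2HSV); return (h[...,0]>18)&(h[...,0]<35)&(h[...,1]>140)&(h[...,2]>90)
E
python3 - <<'E'
from cell import bot
from h import *
np.set_printoptions(precision=4,suppress=True)
for c,bs in (("scene",[(126,226,215,403),(381,198,460,286),(251,159,342,215)]),("side",[(281,306,425,479),(155,262,264,322)])):
    p=cv2.imread(f"pics/{c}0.png");d=np.load(f"{c}0.npy");cal=bot.get_calibration(c)
    for b in bs:
        P,_=deproj(cal,d,box(b)&red(p)); Q=P[:,:2]
        r=cv2.minAreaRect(Q.astype(np.float32))
        A,_=deproj(cal,d,box(b)); 
        print(c,b,"red rect",np.round(r[0],3),np.round(r[1],3),"zmax red",np.percentile(P[:,2],97),"ztop",np.percentile(A[:,2],[99,99.8]))
    m=yellow(p)&box((340,280,372,305) if c=="scene" else (285,220,310,240))
    P,u=deproj(cal,d,m); print("disc",len(P),np.median(P,0),u.mean(0))
E
```

```text
scene (126, 226, 215, 403) red rect [ 0.294 -0.363] [0.069 0.157] zmax red 0.077088221741198 ztop [0.1819 0.1933]
scene (381, 198, 460, 286) red rect [0.612 0.144] [0.098 0.05 ] zmax red 0.059825918159028615 ztop [0.1346 0.1472]
scene (251, 159, 342, 215) red rect [0.148 0.279] [0.069 0.137] zmax red 0.07757839282070829 ztop [0.2542 0.2687]
disc 95 [ 0.5712 -0.0868  0.0904] [355.8316 293.7684]
side (281, 306, 425, 479) red rect [0.147 0.286] [0.074 0.139] zmax red 0.07652915175142909 ztop [0.1763 0.192 ]
side (155, 262, 264, 322) red rect [0.602 0.15 ] [0.106 0.054] zmax red 0.057642662136069237 ztop [0.1383 0.1466]
disc 57 [ 0.5689 -0.0841  0.0885] [299.4561 227.807 ]
```

The smallest is the jack near (0.61, 0.147), with cheeks 58 mm high. I'll go above it for a closer look.

Run:
```python
from cell import bot
from h import *
np.set_printoptions(precision=4,suppress=True)
print(bot.read_eef_rot())
pi=np.pi
print([bot.inverse_kinematics([.6,.1,.36],[pi,0,y]) for y in (pi/2,-pi/2)])
p0=bot.read_position(); bot.move_linear([p0[0],p0[1],.36],rate=.25)
for y in (pi/2,-pi/2):
    q=bot.inverse_kinematics([.6,.08,.38],[pi,0,y])
    if q is not None and abs(q[5])<2.6: print(y,q);break
bot.movep([.6,.08,.38],[pi,0,y])
cal=bot.get_calibration("wrist");p,d=bot.grab_frame("wrist");cv2.imwrite("pics/w1.png",p);np.save("w1.npy",d)
np.save("w1cal.npy",cal,allow_pickle=True);print(cal,bot.read_t())
```

```text
[-3.1415  0.      0.3348]
[array([ 0.0516,  0.2867,  1.302 , -0.    ,  1.5529,  0.0516]), None]
1.5707963267948966 [ 0.0185  0.2739  1.2737 -0.      1.594   0.0185]
{'fovy': 69.4627724406573, 'cx': 320.31820784398263, 'cy': 237.70580875504857, 'k1': -0.06742562307676706, 'eye': array([0.6002, 0.1469, 0.5225]), 'attitude': array([-0.2747,  0.    , -0.0018])} 4.0083
```

View pics/w1.png

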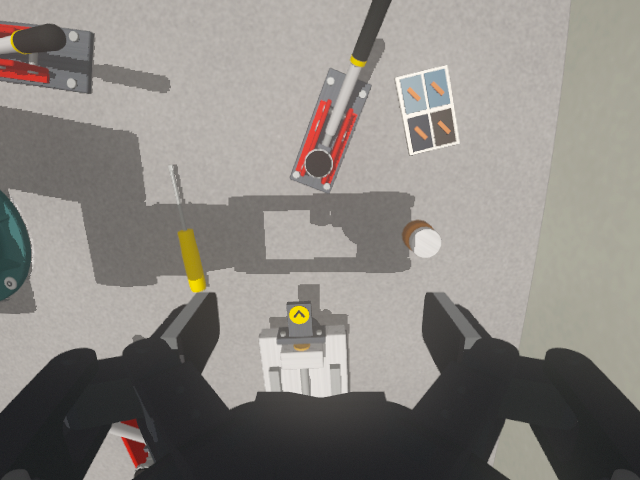

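The wrist view shows the jack saddle at (319,163), with the handle running to (382,5). The lift disc is at (299,315), the end block at about (262-350, 325-395), and the path between jack and stage is free. Next I'll compute both frames.

Run:
```python
from h import *
np.set_printoptions(precision=4,suppress=True)
p=cv2.imread("pics/w1.png");d=np.load("w1.npy");cal=np.load("w1cal.npy",allow_pickle=True).item()
def rect(P):
    (c,s,a)=cv2.minAreaRect((P[:,:2]*1000).astype(np.float32)); return np.round(c,1),np.round(s,1),round(a,2)
jb=box((280,55,375,195))
P,_=deproj(cal,d,jb&red(p)); print("red",rect(P[P[:,2]>.05]),rect(P))
P,u=deproj(cal,d,box((285,60,372,195))); 
b=(P[:,2]>.004)&(P[:,2]<.064); print("jack body",rect(P[b]))
g=cv2.cvtColor(p,cv2.COLOR_BGR2GRAY)
P,u=deproj(cal,d,box((300,145,338,180))&(g<90)); k=(P[:,2]>.062)&(P[:,2]<.075); print("saddle",P[k].mean(0),rect(P[k]),np.median(P[k,2]))
# handle axis
h=cv2.cvtColor(p,cv2.COLOR_BGR2HSV)
P,u=deproj(cal,d,box((335,0,395,140))); k=P[:,2]>.075; X=P[k]; print("handle dir",len(X),X.mean(0)); 
dirn=np.linalg.svd((X-X.mean(0))[:, :2],full_matrices=False)[2][0];print(dirn,np.degrees(np.arctan2(dirn[1],dirn[0])))
m=yellow(p)&box((285,300,315,328)); P,u=deproj(cal,d,m); print("disc",np.median(P,0),rect(P))
P,u=deproj(cal,d,box((280,295,320,332))&(g<90)); k=(P[:,2]>.08)&(P[:,2]<.095);print("lug",rect(P[k]))
P,u=deproj(cal,d,box((250,300,362,396))); k=(P[:,2]>.035)&(P[:,2]<.115);
X=P[k]; print("z hist",np.histogram(X[:,2],8)); 
w=(g[u[:,1],u[:,0]]>110)&k; print("block",rect(P[w]))
for lo,hi in((.04,.062),(.062,.08),(.08,.095),(.095,.115)):
    s=w&(P[:,2]>lo)&(P[:,2]<hi)
    if s.sum()>50: print(lo,s.sum(),rect(P[s]))
# scene: sample-plate / beam direction
```

```text
red (array([607.6, 144.3]), array([102. ,  36.4]), 68.87) (array([608.2, 147. ]), array([107.8,  54.7]), 68.62)
jack body (array([613. , 158.2]), array([164.5,  64.6]), 68.83)
saddle [0.5971 0.1185 0.0679] (array([597.2, 118.1]), array([31.1, 31.9]), 0.52) 0.06782700281879
handle dir 1606 [0.6468 0.2468 0.1147]
[-0.3679 -0.9299] -111.58359412182318
disc [ 0.57   -0.0864  0.0894] (array([569.5, -86.5]), array([26.8, 27.1]), 2.51)
lug (array([570.5, -87.5]), array([30.9, 37.6]), 6.08)
z hist (array([  83,  101,  181, 2687,  285, 1309,  906,  816]), array([0.0426, 0.0503, 0.058 , 0.0658, 0.0735, 0.0812, 0.0889, 0.0966,
       0.1043]))
block (array([ 573.6, -154.9]), array([132.6, 169.9]), 2.61)
0.04 252 (array([ 598.7, -151.9]), array([ 83.3, 168.3]), 54.04)
0.062 2870 (array([ 573.6, -154.6]), array([132.3, 169.2]), 1.35)
0.08 1988 (array([ 574.4, -149.5]), array([108.2, 159. ]), 0.91)
0.095 854 (array([ 573.1, -149.8]), array([60.5, 31.8]), 2.64)
```

Run:
```python
from cell import bot
from h import *
np.set_printoptions(precision=4,suppress=True)
pi=np.pi
J=np.array([.5973,.1184]);a=np.radians(-111.2);x=np.array([np.cos(a),np.sin(a)])
g=J-.05*x; o=[pi,0,a+pi]; z=.041-.0187
bot.grip(.085)
bot.movep([*g,.20],o)
bot.move_linear([*g,z+.03],rate=.2)
print("touch",bot.move_linear([*g,z],rate=.06,f_stop=10),bot.read_position())
bot.grip(0.0,90); print(bot.read_opening(),bot.read_grasp_force(),bot.read_ft_force())
bot.move_linear([*g,z+.07],rate=.15)
print(bot.read_ft_force(),bot.read_moment(),bot.read_opening())
S=np.array([.5698,-.0865]);b=np.radians(-88.);xs=np.array([np.cos(b),np.sin(b)])
g2=S-(.05+.11)*xs
bot.move_linear([*g2,z+.07],rate=.2,frame=[pi,0,b+pi])
bot.move_linear([*g2,z+.012],rate=.12)
cal=bot.get_calibration("wrist");p,d=bot.grab_frame("wrist");cv2.imwrite("pics/w2.png",p)
for c in("scene","side"):
    p,d=bot.grab_frame(c);cv2.imwrite(f"pics/{c}2.png",p);np.save(f"{c}2.npy",d)
pic=np.hstack([cv2.resize(cv2.imread(f"pics/{n}2.png")[y:y+200,u:u+200],(400,400)) for n,y,u in(("scene",170,270),("side",140,200))])
cv2.imwrite("pics/c2.png",pic);print(bot.read_t(),bot.read_position(),bot.read_eef_rot())
```

```text
touch False [0.6152 0.165  0.0219]
0.0350629126748133 92.67377972602844 [-0.353   0.5553  4.608 ]
[-0.3191  0.4142 -8.9135] [ 0.0379 -0.0322 -0.0258] 0.0348818416610447
9.175 [0.5653 0.0736 0.0353] [3.1394 0.0001 1.6059]
```

View pics/c2.png

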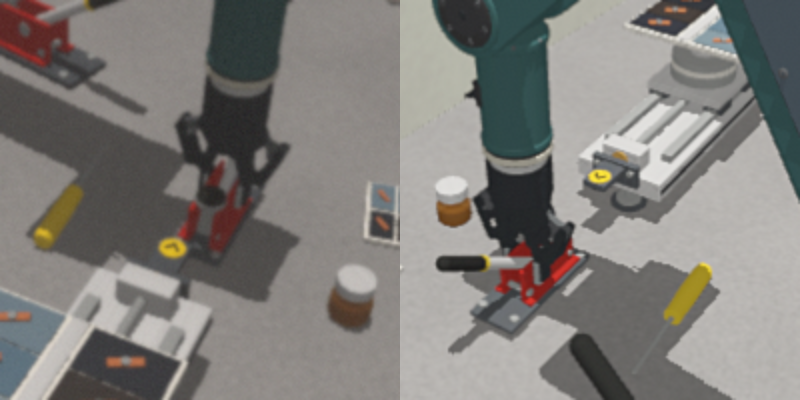

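View pics/w2.png

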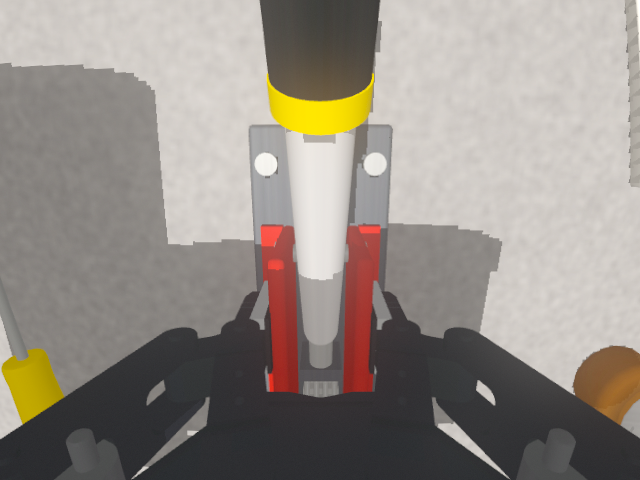

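The jack is held square. In the wrist view its base rear edge is at row 126, columns 250-392, and the cheeks lie between the pads. The scene and side crops show a clear path to the lug. I'll check how far along the jack it is held, then slide it in.

Run:
```python
from cell import bot
from h import *
np.set_printoptions(precision=4,suppress=True)
pi=np.pi
S=np.array([.5698,-.0865]);b=np.radians(-88.);xs=np.array([np.cos(b),np.sin(b)]);ys=np.array([-xs[1],xs[0]])
cal=bot.get_calibration("wrist");T=bot.read_position();p,d=bot.grab_frame("wrist")
P,u=deproj(cal,d,box((255,110,275,150))|box((365,110,390,150)))
k=(P[:,2]>.012)&(P[:,2]<.03);X=(P[k][:,:2]-T[:2])@np.c_[xs,ys]
print("base z",np.median(P[k,2]),"rear edge",np.percentile(X[:,0],[0,1,3]),"want -.075; sides",X[:,1].min(),X[:,1].max())
cal=bot.get_calibration("scene");d=np.load("scene2.npy");p=cv2.imread("pics/scene2.png");g=cv2.cvtColor(p,cv2.COLOR_BGR2GRAY)
P,u=deproj(cal,d,box((365,255,386,275))&(g<80));k=(P[:,2]>.07)&(P[:,2]<.09)
print("saddle rel tcp",k.sum(),(P[k].mean(0)[:2]-T[:2])@np.c_[xs,ys],np.median(P[k,2]))
P,u=deproj(cal,d,box((345,285,365,300))&yellow(p));print("disc",np.median(P,0))
m=box((300,300,400,400));P,u=deproj(cal,d,m&(g>100));k=(P[:,2]>.06)&(P[:,2]<.075)
```

```text
base z 0.020341138930292837 rear edge [-0.0752 -0.0751 -0.075 ] want -.075; sides -0.029164894742613284 0.03077287809637618
saddle rel tcp 193 [ 0.0443 -0.0003] 0.0795153916896264
disc [ 0.5712 -0.0852  0.09  ]
```

Run:
```python
from cell import bot
from h import *
np.set_printoptions(precision=4,suppress=True)
S=np.array([.570,-.0860]);b=np.radians(-88.);xs=np.array([np.cos(b),np.sin(b)])
g=S-.05*xs; T=bot.read_position()
bot.move_linear([*(S-.16*xs),.0248],rate=.08)
print("hit",bot.move_linear([*g,.0248],rate=.07,f_stop=8),bot.read_position(),bot.read_ft_force())
print("down",bot.move_linear([*g,.0205],rate=.02,f_stop=8),bot.read_position(),bot.read_ft_force())
bot.grip(.060); print(bot.read_position(),bot.read_ft_force())
bot.grip(.085)
bot.move_linear([*g,.10],rate=.15)
h=g-.06*xs
bot.move_linear([*h,.24],rate=.2)
cal=bot.get_calibration("wrist");p,d=bot.grab_frame("wrist");cv2.imwrite("pics/w3.png",p);np.save("w3.npy",d);np.save("w3cal.npy",cal,allow_pickle=True)
p,d=bot.grab_frame("side");cv2.imwrite("pics/side3.png",p);print(bot.read_t())
```

```text
hit False [ 0.5682 -0.0356  0.0248] [ 0.9077 -0.6604 -8.7197]
down True [ 0.5687 -0.0357  0.0228] [-0.3032  0.9071  5.3962]
[ 0.5667 -0.0355  0.0213] [ 0.477  -0.4283  0.1022]
13.8667
```

View pics/w3.png

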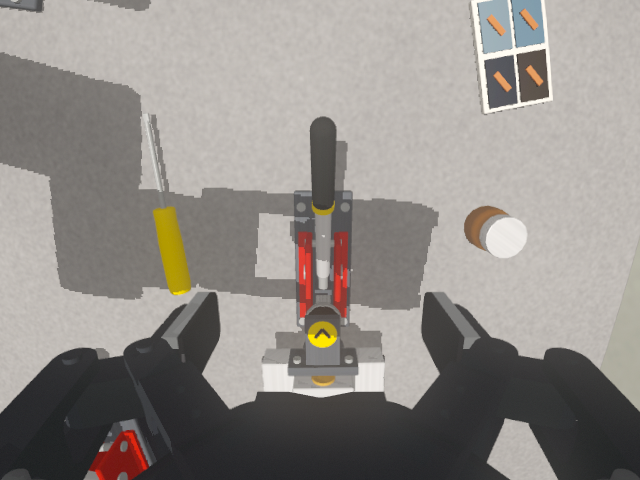

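The jack stands under the lug: handle tip at (322,125), cheeks between (299,235) and (347,320), disc at (322,334). Next is a numeric check of the centring.

Run:
```python
from h import *
np.set_printoptions(precision=4,suppress=True)
p=cv2.imread("pics/w3.png");d=np.load("w3.npy");cal=np.load("w3cal.npy",allow_pickle=True).item()
g=cv2.cvtColor(p,cv2.COLOR_BGR2GRAY)
def rect(P):
    (c,s,a)=cv2.minAreaRect((P[:,:2]*1000).astype(np.float32)); return np.round(c,1),np.round(s,1),round(a,2)
P,_=deproj(cal,d,box((285,180,365,322)))
k=(P[:,2]>.004)&(P[:,2]<.063);print("body",rect(P[k]),np.median(P[(P[:,2]>.004)&(P[:,2]<.012),2]))
k&=P[:,2]<.012; print("plate rear y max",np.sort(P[k,1])[-8:])
P,_=deproj(cal,d,red(p)&box((285,225,365,322)));k=P[:,2]>.045;print("red top",rect(P[k]))
P,_=deproj(cal,d,yellow(p)&box((305,318,340,350)));print("disc",np.median(P,0),rect(P))
P,u=deproj(cal,d,box((255,325,392,395)));k=(P[:,2]>.097)&(P[:,2]<.11)&(g[u[:,1],u[:,0]]>110);print("block",rect(P[k]))
k=(P[:,2]>.06)&(P[:,2]<.09)&(g[u[:,1],u[:,0]]>110);print("beam",rect(P[k]))
P,_=deproj(cal,d,box((300,110,345,200)));k=P[:,2]>.09;X=P[k];print("handle top",X[:,2].max(),X[:,1].max(),X[:,0].mean())
```

```text
body (array([568.8, -39.1]), array([ 64.3, 157.8]), 2.04) 0.008196173837126869
plate rear y max [0.0398 0.0399 0.0399 0.04   0.0401 0.0401 0.0401 0.0406]
red top (array([569. , -42.5]), array([35.8, 75.1]), 1.93)
disc [ 0.5697 -0.0861  0.0894] (array([569.5, -86.3]), array([28.8, 27.4]), 59.6)
block (array([ 572.6, -139.9]), array([58.8, 11.8]), 3.2)
beam (array([ 571.4, -121.9]), array([132.8,  92. ]), 2.01)
handle top 0.15049556053092247 0.1076281814457993 0.5643964148228864
```

The jack is centred to within 1 mm and its yaw matches. Now the first stroke.

```bash
cat > press.py <<'E'
from cell import bot
from h import *
np.set_printoptions(precision=4,suppress=True)
O=np.array([.5703,-.0860]);b=np.radians(-88.);xs=np.array([np.cos(b),np.sin(b)]);o=[np.pi,0,b+np.pi]
def tip(th,up=0.,r=.14):
    x=-.0445-r*np.cos(th)+.009*np.sin(th)+.011; return [*(O+x*xs),.04+r*np.sin(th)+.009*np.cos(th)+up]
def down():
    for th in (.45,.28,.12,.04):
        if bot.move_linear(tip(th),rate=.05,f_stop=30): print("early stop at",th); break
        print(th,bot.read_ft_force())
    print("stop",bot.move_linear(tip(-.02,-.012),rate=.025,f_stop=14),bot.read_position(),tip(-.02)[2],bot.read_ft_force())
def up():
    for th in (.12,.28,.45,.62): bot.move_linear(tip(th),rate=.1)
    bot.move_linear(tip(.62,.03),rate=.1)
def look(n):
    for c,bx in(("scene",(335,270,380,315)),("side",(285,205,315,245))):
        p,d=bot.grab_frame(c);cv2.imwrite(f"pics/{c}{n}.png",p);np.save(f"{c}{n}.npy",d)
        P,_=deproj(bot.get_calibration(c),d,box(bx)&yellow(p)); print(c,len(P),"disc",np.median(P,0) if len(P) else 0)
    print("t",bot.read_t())
E
python3 - <<'E'
from press import *
bot.grip(0.0,40)
bot.movep(tip(.62,.06),o); bot.move_linear(tip(.62,.02),rate=.1)
print("touch",bot.move_linear(tip(.58),rate=.05,f_stop=2),bot.read_position(),tip(.62)[2])
down(); look(4); up(); bot.sleep(.3); look(5)
pic=np.hstack([cv2.resize(cv2.imread(f"pics/side{n}.png")[140:340,200:400],(400,400)) for n in(4,5)]);cv2.imwrite("pics/c5.png",pic)
E
```

```text
touch False [0.5649 0.0594 0.124 ] 0.12866982858518553
0.45 [ 0.5047 -1.5892  1.9669]
0.28 [ 1.6085 -1.3224  3.2915]
0.12 [ 0.4378 -0.0335  7.835 ]
0.04 [-0.0206  0.7325  8.7127]
stop True [0.5648 0.0876 0.0508] 0.04619838672293257 [-4.0391 -0.3278 16.56  ]
scene 102 disc [ 0.5709 -0.0883  0.0959]
side 64 disc [ 0.5691 -0.0866  0.0948]
t 18.8083
scene 106 disc [ 0.5709 -0.086   0.0914]
side 65 disc [ 0.5689 -0.0851  0.0904]
t 21.125
```

View pics/c5.png

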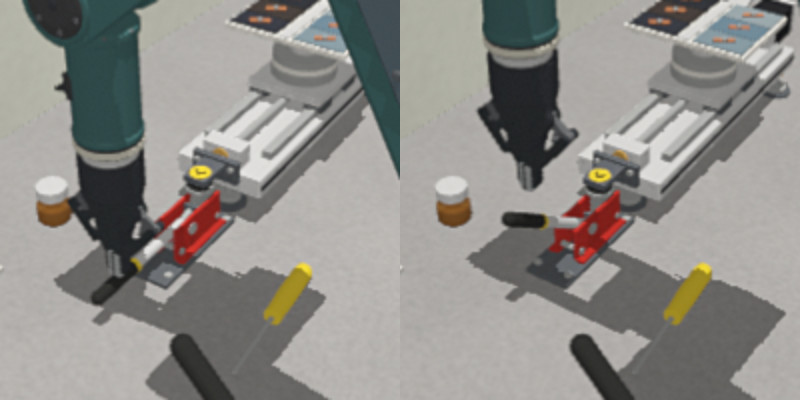

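The first stroke reached the stop: the stage rose 6-7 mm, then settled 2 mm up on the 8 mm notch, and the handle came back up. Next is the second stroke, held down.

Run:
```python
from press import *
bot.move_linear(tip(.60),rate=.06)
down(); bot.sleep(.5); print(bot.read_position(),bot.read_ft_force()); look(6)
cal=bot.get_calibration("wrist");p,d=bot.grab_frame("wrist");cv2.imwrite("pics/w6.png",p)
pic=np.hstack([cv2.resize(cv2.imread("pics/side6.png")[140:340,200:400],(400,400)),cv2.resize(cv2.imread("pics/scene6.png")[170:370,270:470],(400,400))]);cv2.imwrite("pics/c6.png",pic)
```

```text
0.45 [ 0.221  -2.3833  5.697 ]
0.28 [-0.9951 -1.349   7.7121]
0.12 [-0.7079 -0.3295  8.0485]
0.04 [-1.5743  0.4252  9.2411]
stop True [0.5651 0.0879 0.0508] 0.04619838672293257 [-3.8679 -0.6358 17.8724]
[0.565  0.0879 0.051 ] [-2.3838 -1.2461 14.2519]
scene 108 disc [ 0.571  -0.0879  0.1041]
side 68 disc [ 0.5695 -0.0894  0.1024]
t 24.9917
```

View pics/c6.png

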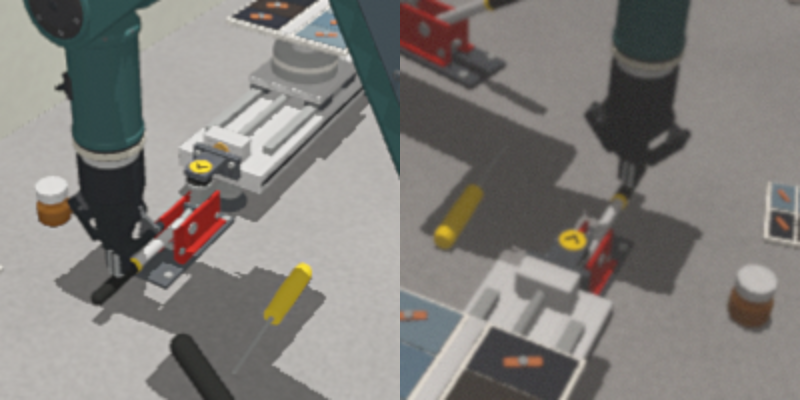

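The lug has risen 14 mm, so the foot is about 11.8 mm clear and the handle is down. I'll add a little more push so it stays on the stop, then hand in.

Run:
```python
from press import *
p=bot.read_position(); print(bot.move_linear([p[0],p[1],p[2]-.006],rate=.02,f_stop=8)); bot.sleep(.3)
print(bot.read_position(),bot.read_ft_force()); look(7); print(bot.sign_off())
```

```text
True
[0.5651 0.0879 0.0509] [-4.0099 -0.6287 14.4276]
scene 106 disc [ 0.5706 -0.088   0.1039]
side 69 disc [ 0.5697 -0.0895  0.1024]
t 25.65
the job is handed in; nothing more can be done
None
```

The job is handed in: the small red jack stands upright under the lift point, centred to within about 1 mm; after two full strokes the foot hangs about 11.8 mm clear (worked out from the lug's 14 mm rise), the handle is held on its stop, and the robot clock read 25.7 s.

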